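# Balance the oat jar with kitchen weights

### The arm

A 6-joint arm with a two-finger parallel gripper is mounted at the origin on a cart in front of the work surface, level with it; the furniture and walls round the work are solid. World frame = base frame: x ahead of the robot, y to its left, z up, the work surface at z = 0. Lengths are in m, angles in rad, forces in N, time in s.
With the tool pointing down it reaches from about 0.3 to 0.75 m from the base axis. Payload 8.5 kg.
Tool frame: the origin (TCP) lies on the centre line of the jaws, within the pads' length; the fingertips stand 11 mm ahead of it and the grasp point (between the pads) lies 8 mm behind it (tcp_to_tips is the distance from the TCP to the fingertips, in m); z points along the fingers, y is the line along which they close (so a half turn about z gives the same grasp; the last joint's range is limited). The gripper opens to 88 mm and grips with 3 to 60 N. Pads are 18 mm wide; open, the fingers measure 123 mm over their backs; the gripper's body (75 mm by 187 mm) begins 45 mm behind the grasp point.
Start: joints at [1.013, 0.381, 1.297, -0, 1.464, -0.215], TCP at [0.185, 0.518, 0.25] pointing down, gripper open.
Joint ranges: [-3.11, 3.11], [-0.89, 2.33], [0.22, 2.48], [-1.42, 4.56], [0.17, 2.85], [-2.88, 2.88]. Speed limits (rad/s): [2.39, 2.39, 3.14, 3.14, 3.14, 3.14].

### API

Orientations are given as a unit quaternion [w, x, y, z].
In Python, from station import * gives the robot as it stands.
- The arm moves only by the tool servo_tool, never from a script. Its argument "deltas" is a list that holds one entry, the list of rows, each a list of 4 numbers: the shift along the tool's x, y, z in cm, then the turn about the tool's z in degrees. A call has exactly 8 rows; each row is the pose to reach, as a shift and turn from the pose commanded when the call began, along the tool's axes at that moment; what a row does not reach only later rows make up. A row lasts 1/10 s, in which the tool goes at most 50 mm and 8.59 degrees, less where a joint would pass 70% of its speed; a pose out of reach is approached as far as the arm can. A call with a gripper value outside its range is refused whole. "jaw" is the finger opening in cm, from 0 to 8.81, set as the call begins (left out, the last holds). The fingers move at their own pace and stop on an object; the grip force is fixed at half the most. Time passes only in rows, so rows that repeat a pose let the fingers close, or fill a call up. It gives the time, the measured TCP pose, the force, the opening and the grip force at its end, in the units of the state.
- get_obs(): the state, without advancing time (a new reading comes with each control period).
- get_image(name): name is "side" or "top"; returns a dict with "frame" (384x512x3 uint8, red, green, blue), "depth" (384x512 float32, m along the optical axis (not along the pixel's ray), 0 where there is no reading), "fx", "fy", "cx", "cy" (pixels), "dist_coeffs" ([k1, k2, p1, p2, k3] as OpenCV has them; the pictures are not rectified), "cam_to_world" (4x4, takes a point from camera to world coordinates). Camera axes: x right, y up, looking along -z (the intrinsics and any distortion apply to the point x, -y, -z); pixel columns grow to the right and rows downward; lengths in m; the calibration is good to about 2 mm. A picture is of the moment at which its call begins.
- hand_in(): hands the job in; it is judged then, once.
The state is a dict: "clock": time; "joint_positions": joint angles; "qd": joint speeds; "joint_efforts": joint torques, N m; "ee_pos": TCP position; "eef_rot": TCP orientation; "force": force on the tool from outside, world axes, zero at the start; "wrist_torque": the same for the moment, N m; "gripper_width": finger opening in m; "grip_force": force on a finger pad.
Only numpy, scipy, OpenCV 4.12 (cv2) and the standard library are available. Lean on these libraries where they do the work, as an engineer would, in place of code of your own. Each camera call takes 0.05 s, during which the arm holds its last target. There are 200 camera calls.

### The job

The glass jar on one pan of the kitchen balance weighs 600 g. The plain steel weights beside the balance weigh 400 g (the largest), 200 g (the middle one) and 100 g (the smallest): stand weights upright in the empty pan, adding until they match the jar and the beam floats level.

Things in the scene. Friction and masses are not known exactly. Their poses are not given: they have to be found in the camera images.
- weight_large (a point): Centre (half-way up) of the largest steel weight, 400 g: an upright cylinder, diameter 36 mm, height 44 mm, with a narrower knob (22 mm across) on top, 60 mm high in all, on the worktop left of the balance. Underside 30 mm below this point. Grip the body, below the knob, at or a little below this point. z is up.
- weight_medium (a point): Centre (half-way up) of the middle steel weight, 200 g: same shape, diameter 30 mm, body 34 mm and with its 19 mm knob 48 mm high in all; underside 24 mm below this point. Grip the body. A third, unlisted weight of this shape (diameter 24 mm, 36 mm high, 100 g) stands near these two; their order varies.
- empty_pan (a point): Centre of the floor of the empty, left-hand pan: a round steel dish, floor 124 mm across, lip 5 mm above the floor and 146 mm across. It stays horizontal as it rises and sinks; floor 111 mm above the worktop at the start, 92 mm at level, 73 mm lowest. Along its -y axis (the beam) lies the jar's pan, 260 mm away (jar 99 mm wide, 147 mm tall). The balance's fixed base is turned by up to 12 degrees.
- beam (a joint): Beam angle, rad: 0 level, negative with the empty pan high, stops at -0.15 and +0.15; starts at about -0.15. It stays there with 400 g in the pan; 100 g out of balance leans it on a stop; it settles in about 2 s. Where in the pan a weight stands does not matter. The pan gives way if pressed, so let go of a weight a few mm above the floor rather than pressing.
Things that resemble listed ones, but are neither listed nor needed, are in the scene too. Leave any black look-alike of the part that bears weight_medium alone.

How it is judged:
By the outcome, as a careful person would: the job done as asked, in the order asked, and still so for the second after the job is handed in, with the robot touching nothing.
It also fails if it takes over 61 s, if anything falls off the work surface, if the arm or the gripper's body presses on something with over 40 N, if the wrist force passes 120 N, or if a joint passes its speed limit or range.

## Working session

There is one attempt and no reset: what is moved stays moved. The work goes in short steps, Python scripts to look and compute and a tool call to move; the robot and the scene stay as the last step left them, time stands still between calls to the robot, and variables do not carry over. Pictures are saved under pics/ and viewed, at most 10 in all, crops included, and the job is handed in when it is done.

Besides the shell and the picture viewer there is one more tool, called after "Call:" in YAML: its name, and indented under it one key for each argument. servo_tool: Moves the arm, as the interface text tells. Its arguments: {"type":"object","properties":{"deltas":{"type":"array"},"jaw":{"type":"number"}},"required":["deltas"]}

```bash
mkdir -p pics
cat > h.py <<'E'
from station import *
import numpy as np, cv2
def grab(n):
    d=get_image(n); return d
def save(d,name,crop=None,scale=1):
    f=d["frame"][:,:,::-1]
    if crop: f=f[crop[1]:crop[3],crop[0]:crop[2]]
    cv2.imwrite("pics/"+name,cv2.resize(f,None,fx=scale,fy=scale,interpolation=cv2.INTER_CUBIC))
def ray(d,u,v):
    K=np.array([[d["fx"],0,d["cx"]],[0,d["fy"],d["cy"]],[0,0,1.]])
    p=cv2.undistortPoints(np.array([[[u,v]]],float),K,np.array(d["dist_coeffs"],float))[0,0]
    M=np.array(d["cam_to_world"]); r=M[:3,:3]@np.array([p[0],-p[1],-1]); return M[:3,3],r
def onz(d,u,v,z):
    o,r=ray(d,u,v); return o+r*(z-o[2])/r[2]
def dep(d,u,v):
    o,r=ray(d,u,v); return o+r*float(d["depth"][int(round(v)),int(round(u))])
E
python3 - <<'E'
from h import *
import pickle
D={n:grab(n) for n in("side","top")}
pickle.dump(D,open("d0.pkl","wb"))
f=np.hstack([D["side"]["frame"],D["top"]["frame"]])
for n in D: save(D[n],n+"0.png",scale=1.5); print(n,np.round(D[n]["cam_to_world"],3).tolist(),D[n]["fx"])
o=get_obs(); print(o["clock"],o["ee_pos"],o["eef_rot"])
E
```

```text
side [[-0.891, 0.219, -0.397, 0.092], [-0.454, -0.418, 0.787, 0.816], [0.006, 0.881, 0.472, 0.486], [0.0, 0.0, 0.0, 1.0]] 383.63885120638577
top [[0.042, 0.977, -0.207, 0.228], [-0.999, 0.041, -0.007, 0.124], [0.002, 0.207, 0.978, 1.067], [0.0, 0.0, 0.0, 1.0]] 425.8768032477493
0.1 [0.18476252 0.51779185 0.24922487] [-2.36535289e-04  1.70587700e-01  9.85342299e-01 -5.78868927e-04]
```

View pics/side0.png

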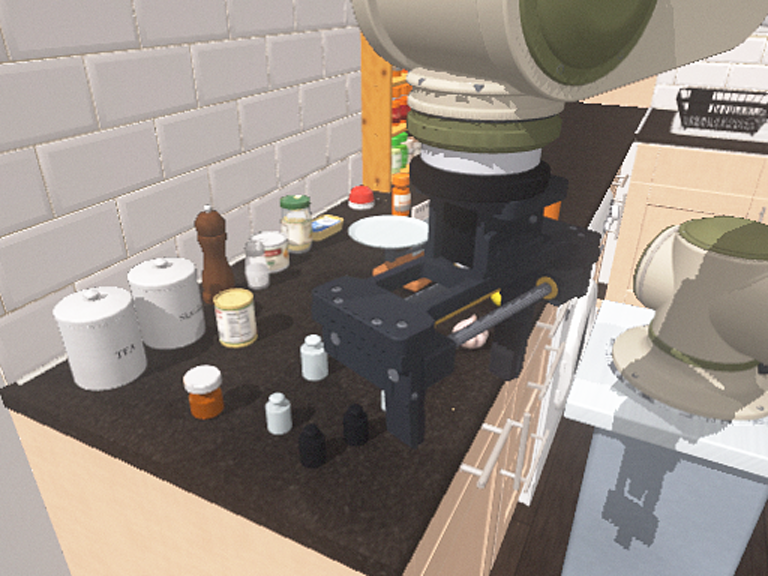

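View pics/top0.png

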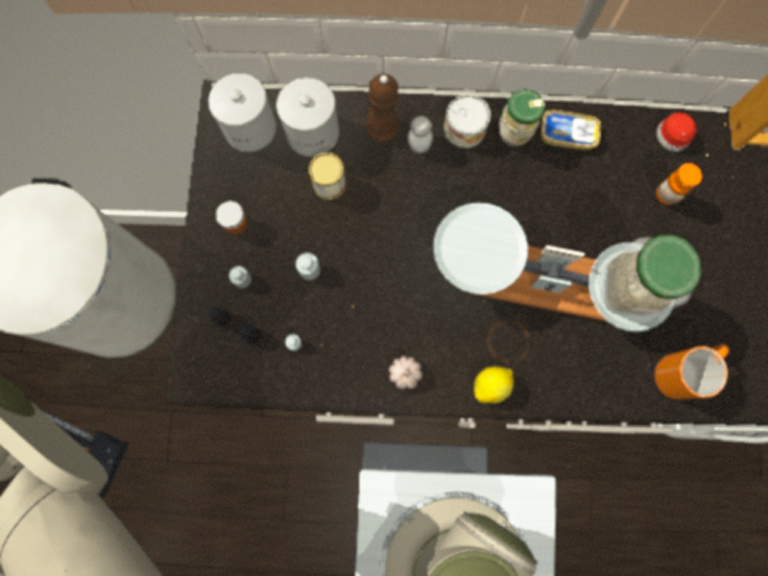

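Candidates (pixels in the 1.5x views):
- **Steel weights:** top (308,265) / side (314,357) is the largest. Top (240,277) / side (278,413) is probably the medium. Top (293,342), partly hidden at side (388,400), is the smallest.
- **Look-alikes:** the black ones are at top (220,315) and (250,335), side (312,445) and (355,425). The salt shaker is at top (420,135).
- **Empty pan:** top (481,248).

I'll measure these next and check them in a crop.

Run:
```python
from h import *
import pickle
D=pickle.load(open("d0.pkl","rb"))
def blob(d,box):
    x0,y0,x1,y1=box; g=d["frame"][y0:y1,x0:x1].astype(int)
    m=(g.min(2)>95).astype(np.uint8)
    n,l,s,c=cv2.connectedComponentsWithStats(m); i=1+np.argmax(s[1:,4])
    ys,xs=np.where(l==i); return xs+x0,ys+y0
B={"L":((192,160,220,192),(195,217,224,258)),"M":((148,170,172,196),(172,255,200,293)),"S":((184,218,206,238),None),"pan":((285,132,355,198),None)}
for k,(t,s) in B.items():
    for n,b in(("top",t),("side",s)):
        if b is None: continue
        d=D[n]; xs,ys=blob(d,b)
        P=np.array([dep(d,u,v) for u,v in zip(xs,ys) if d["depth"][v,u]>0])
        print(k,n,len(xs),"px",xs.min(),xs.max(),ys.min(),ys.max(),"z",np.round(np.percentile(P[:,2],[2,50,98]),3),"med",np.round(np.median(P,0),3),"xy range",np.round(np.percentile(P[:,:2],[3,97],axis=0),3).tolist())
        top=P[P[:,2]>np.percentile(P[:,2],95)-.006]; print("   topface",np.round(top.mean(0),3))
        # two-view: base
t,s=D["top"],D["side"]
def tri(a,b):
    (o1,r1),(o2,r2)=ray(t,*a),ray(s,*b)
    q=np.linalg.lstsq(np.c_[r1,-r2],o2-o1,rcond=None)[0]; p1=o1+q[0]*r1;p2=o2+q[1]*r2
    return np.round((p1+p2)/2,3),round(np.linalg.norm(p1-p2),4)
for nm,a,b in(("L knob",(203,171),(209,226)),("M knob",(159,180),(185,265)),):
    print(nm,tri(a,b))
a=cv2.resize(t["frame"][140:245,130:240],(420,400),interpolation=2);b=cv2.resize(s["frame"][205:325,160:280],(380,400),interpolation=2)
cv2.imwrite("pics/c1.png",np.hstack([a,b])[:,:,::-1])
# jar
d=t;print("jar lid",np.round(dep(d,445,177),3))
for u,v in((372,170),(380,185),(345,190),(395,205)): print((u,v),np.round(dep(d,u,v),3))
```

```text
L top 217 px 197 211 168 185 z [-0.002  0.045  0.063] med [0.475 0.261 0.045] xy range [[0.461, 0.246], [0.506, 0.285]]
   topface [0.477 0.261 0.06 ]
L side 473 px 200 218 223 253 z [-0.     0.031  0.061] med [0.473 0.272 0.031] xy range [[0.461, 0.24], [0.519, 0.28]]
   topface [0.476 0.266 0.059]
M top 135 px 152 164 177 190 z [-0.001  0.036  0.05 ] med [0.455 0.374 0.036] xy range [[0.442, 0.363], [0.478, 0.395]]
   topface [0.456 0.377 0.048]
M side 410 px 177 194 262 289 z [0.    0.027 0.049] med [0.451 0.384 0.027] xy range [[0.442, 0.365], [0.483, 0.392]]
   topface [0.454 0.379 0.047]
S top 97 px 190 200 223 233 z [-0.002  0.026  0.039] med [0.35  0.279 0.026] xy range [[0.339, 0.268], [0.365, 0.294]]
   topface [0.35  0.278 0.036]
pan top 3105 px 289 352 135 196 z [0.    0.113 0.118] med [ 0.498 -0.015  0.113] xy range [[0.436, -0.082], [0.565, 0.048]]
   topface [ 0.498 -0.015  0.114]
L knob (array([0.483, 0.262, 0.056]), np.float64(0.0084))
M knob (array([0.461, 0.373, 0.041]), np.float64(0.0044))
jar lid [ 0.454 -0.264  0.219]
(372, 170) [ 0.494 -0.14   0.104]
(380, 185) [ 0.466 -0.168  0.071]
(345, 190) [ 0.461 -0.092  0.023]
(395, 205) [ 0.427 -0.218  0.026]
```

View pics/c1.png

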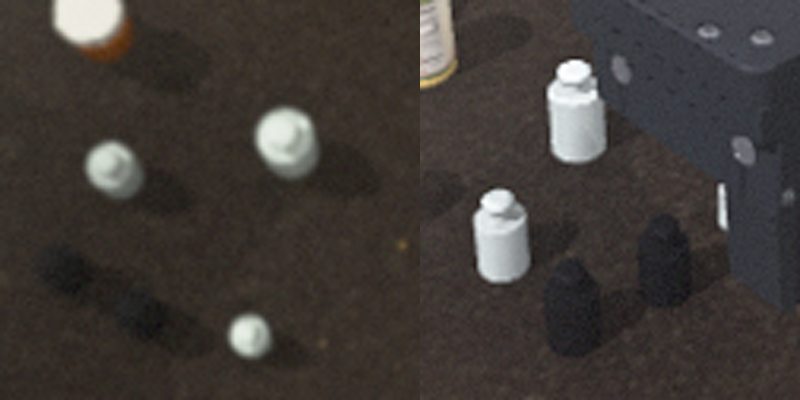

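The crop confirms the choice. The largest is at (0.476, 0.263) with its top at z 0.060, and the medium is at (0.455, 0.378) with its top at 0.048. The smallest is at (0.350, 0.278), and the two black ones stay apart from these. The pan centre is at (0.498, -0.015), lip about 0.115. Now moving above the large weight.

Call:
servo_tool:
  deltas:
    - [[-4.5,-1.8,0,-2.5],[-9,-3.6,0,-5],[-13.5,-5.3,0,-7.5],[-18,-7.1,0,-10],[-22.5,-8.9,0,-12.5],[-27,-10.6,0,-15],[-31.5,-12.4,0,-17.5],[-36,-14.2,0,-20]]
  jaw: 7

```text
clock: 0.9
ee_pos: [0.4773, 0.2616, 0.2495]
eef_rot: [-0.0, -0.004, 1.0, -0.0]
force: [0.2, 0.6, 0.3]
gripper_width: 0.0698
grip_force: 0.0
```

Call:
servo_tool:
  deltas:
    - [[0,0,4,0],[0,0,8,0],[0,0,12,0],[0,0,15.5,0],[0,0,18.5,0],[0,0,20.5,0],[0,0,22,0],[0,0,22.9,0]]

```text
clock: 1.7
ee_pos: [0.4757, 0.2631, 0.0193]
eef_rot: [-0.001, -0.003, 1.0, -0.0]
force: [-0.0, -0.2, 0.0]
gripper_width: 0.0699
grip_force: 0.0
```

Run:
```python
from h import *
d=grab("side"); save(d,"s2.png",(150,130,350,300),4)
o=get_obs(); print(o["ee_pos"],o["force"])
```

```text
[0.47537865 0.26295123 0.01865794] [-0.78433489 -0.14180067 -1.19727811]
```

View pics/s2.png

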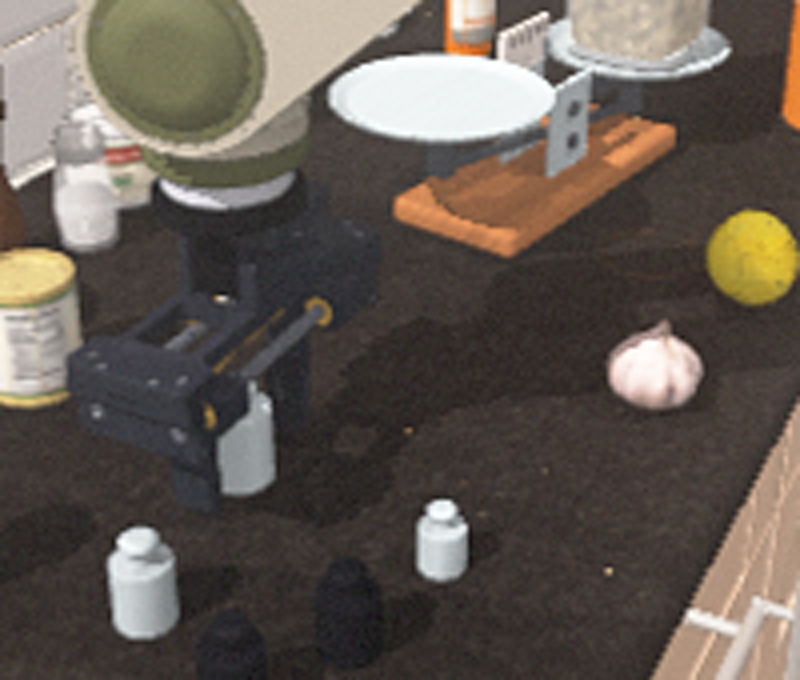

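The large weight (245,445) stands between the fingers, so I'll close, then lift.

Call:
servo_tool:
  deltas:
    - [[0,0,0,0],[0,0,0,0],[0,0,0,0],[0,0,0,0],[0,0,0,0],[0,0,0,0],[0,0,0,0],[0,0,0,0]]
  jaw: 2

```text
clock: 2.55
ee_pos: [0.4764, 0.2632, 0.0212]
eef_rot: [0.0, -0.003, 1.0, 0.0]
force: [-1.3, -1.3, 5.6]
gripper_width: 0.0353
grip_force: 30.0
```

Call:
servo_tool:
  deltas:
    - [[0,0,-1,0],[0,0,-3,0],[0,0,-6,0],[0,0,-9,0],[0,0,-12,0],[0,0,-15,0],[0,0,-17,0],[0,0,-18,0]]

```text
clock: 3.35
ee_pos: [0.4762, 0.2633, 0.2025]
eef_rot: [0.001, -0.003, 1.0, 0.0]
force: [-0.8, -0.6, -3.7]
gripper_width: 0.0354
grip_force: 30.0
```

Call:
servo_tool:
  deltas:
    - [[-0.5,-2.5,0,0],[-1.2,-6.5,0,0],[-2,-11,0,0],[-2.8,-15.5,0,0],[-3.6,-20,0,0],[-4.4,-24,0,0],[-4.8,-26.8,0,0],[-5,-27.8,0,0]]

```text
clock: 4.15
ee_pos: [0.5278, -0.0168, 0.1999]
eef_rot: [-0.001, -0.002, 1.0, 0.0]
force: [-0.4, 0.7, -3.5]
gripper_width: 0.0354
grip_force: 30.0
```

Run:
```python
from h import *
d=grab("side"); save(d,"s3.png",(210,80,360,200),5)
o=get_obs(); print(o["ee_pos"],o["force"])
p=[]
for v in range(130,182):
  for u in range(225,290):
    if d["depth"][v,u]>0:
      q=dep(d,u,v); p.append([u,v,*q])
p=np.array(p)
m=(abs(p[:,2]-.526)<.03)&(abs(p[:,3]+.015)<.03)
print(np.round(np.percentile(p[m][:,4],[1,5,25,50,75]),4))
```

```text
[ 0.52802401 -0.01676415  0.19997371] [ 0.15408123 -1.71805326 -3.38721556]
[0.0199 0.0232 0.0808 0.1116 0.1122]
```

View pics/s3.png

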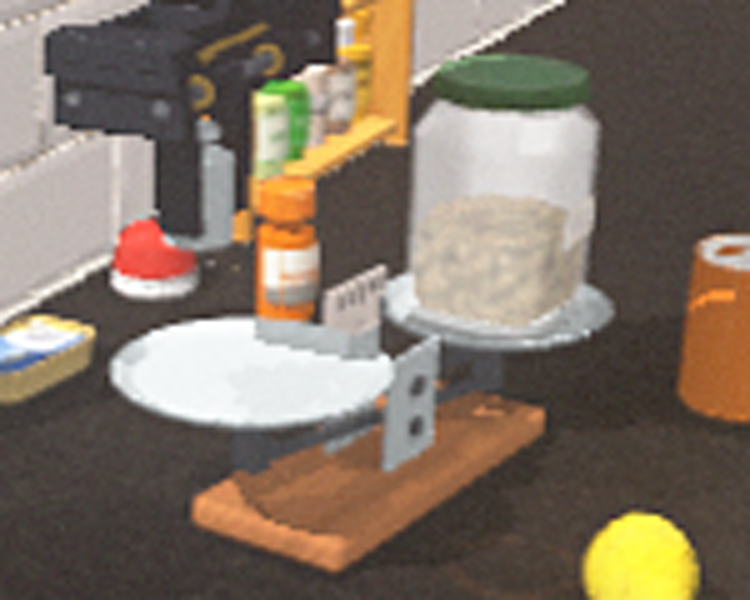

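The weight hangs straight over the far half of the pan. The pan floor measures 0.112.

Call:
servo_tool:
  deltas:
    - [[0,0,1,0],[0,0,2.5,0],[0,0,4,0],[0,0,5,0],[0,0,5.7,0],[0,0,6.1,0],[0,0,6.4,0],[0,0,6.4,0]]

```text
clock: 5.0
ee_pos: [0.5279, -0.0143, 0.1367]
eef_rot: [0.0, -0.003, 1.0, 0.0]
force: [-0.0, -0.3, -3.6]
gripper_width: 0.0351
grip_force: 30.0
```

Run:
```python
from h import *
d=grab("side"); save(d,"s4.png",(210,80,330,180),6)
o=get_obs(); print(o["ee_pos"],o["force"])
```

```text
[ 0.52803983 -0.01442436  0.13694735] [-0.38965684 -0.54864661 -4.94401231]
```

View pics/s4.png

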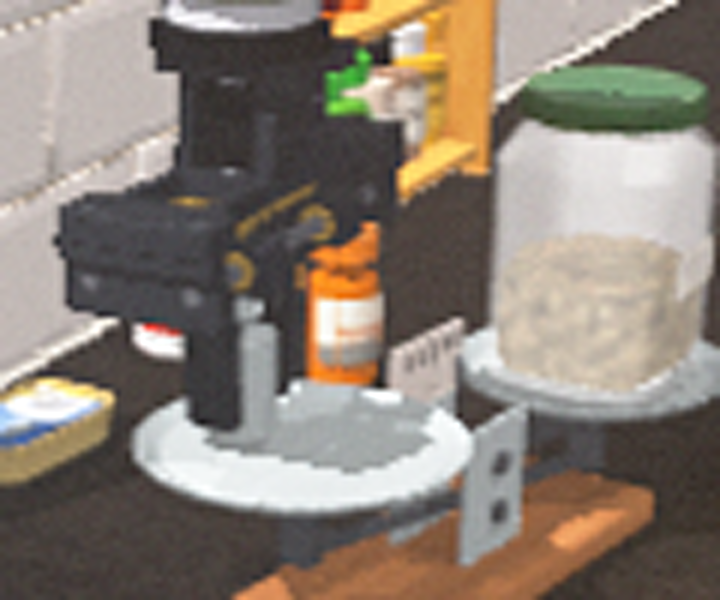

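It's hanging a few mm above the floor, well inside the lip. Releasing.

Call:
servo_tool:
  deltas:
    - [[0,0,0.1,0],[0,0,0.1,0],[0,0,0.1,0],[0,0,0.1,0],[0,0,0.1,0],[0,0,0.1,0],[0,0,0.1,0],[0,0,0.1,0]]
  jaw: 5.6

```text
clock: 5.85
ee_pos: [0.5279, -0.0144, 0.1358]
eef_rot: [0.0, -0.003, 1.0, -0.0]
force: [-0.3, -0.3, -0.5]
gripper_width: 0.0561
grip_force: 0.0
```

Call:
servo_tool:
  deltas:
    - [[0,0,-0.5,0],[0,0,-1.5,0],[0,0,-3,0],[0,0,-5,0],[0,0,-7,0],[0,0,-9,0],[0,0,-10,0],[0,0,-10,0]]

```text
clock: 6.65
ee_pos: [0.5283, -0.0145, 0.2372]
eef_rot: [0.001, -0.003, 1.0, -0.0]
force: [-1.2, -0.4, 0.4]
gripper_width: 0.0562
grip_force: 0.0
```

Run:
```python
from h import *
d=grab("side"); save(d,"s5.png",(210,80,330,180),5)
o=get_obs(); print(o["clock"],o["ee_pos"],o["force"])
```

```text
6.7 [ 0.52791144 -0.01442647  0.23598206] [-0.14435811 -0.46989605 -0.21448485]
```

View pics/s5.png

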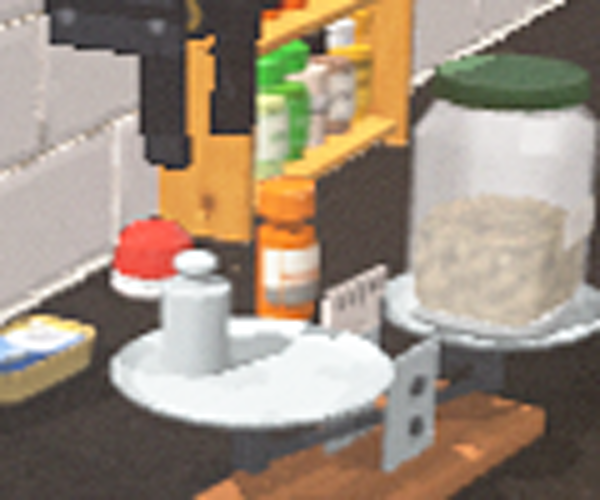

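The large weight stands upright in the far half of the pan (197,310) and the pan is still high. Next, the medium weight.

Call:
servo_tool:
  deltas:
    - [[0.5,2.5,0,0],[1.3,7,0,0],[2.2,11.8,0,0],[3.1,16.6,0,0],[4,21.4,0,0],[4.9,26.2,0,0],[5.8,31,0,0],[6.5,35.8,0,0]]

```text
clock: 7.5
ee_pos: [0.4595, 0.345, 0.2347]
eef_rot: [-0.001, -0.003, 1.0, -0.0]
force: [1.4, -0.3, 0.2]
gripper_width: 0.0562
grip_force: 0.0
```

Call:
servo_tool:
  deltas:
    - [[0.5,2.5,0,0],[0.7,3.4,2,0],[0.7,3.4,6,0],[0.7,3.4,9,0],[0.7,3.4,12,0],[0.7,3.4,14,0],[0.7,3.4,15,0],[0.7,3.4,15,0]]

```text
clock: 8.3
ee_pos: [0.4528, 0.3767, 0.0841]
eef_rot: [-0.001, -0.003, 1.0, -0.001]
force: [-0.8, 1.5, 0.9]
gripper_width: 0.0558
grip_force: 0.0
```

Run:
```python
from h import *
for n in("top","side"):
    d=grab(n); print(n)
    save(d,n+"6.png",(140,150,300,310) if n=="side" else (120,140,250,250),3)
o=get_obs(); print(o["clock"],o["ee_pos"],o["force"])
```

```text
top
side
8.4 [0.45373771 0.37723489 0.08625783] [-0.1331003   0.07024583 -1.36509972]
```

View pics/side6.png

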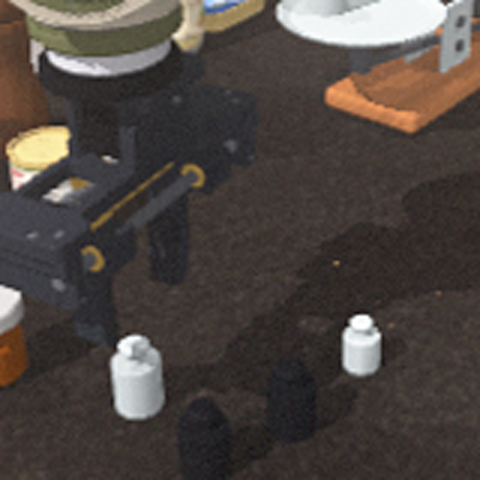

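The fingers straddle the medium weight (135,375). The spice jar (5,340) is behind and clear of the gripper. Descending.

Call:
servo_tool:
  deltas:
    - [[0,0,1,0],[0,0,2.5,0],[0,0,4,0],[0,0,5,0],[0,0,6,0],[0,0,6.6,0],[0,0,6.9,0],[0,0,6.9,0]]

```text
clock: 9.2
ee_pos: [0.4535, 0.3771, 0.0166]
eef_rot: [-0.0, -0.003, 1.0, -0.0]
force: [0.1, -0.2, -0.4]
gripper_width: 0.0559
grip_force: 0.0
```

Call:
servo_tool:
  deltas:
    - [[0,0,0,0],[0,0,0,0],[0,0,0,0],[0,0,0,0],[0,0,0,0],[0,0,0,0],[0,0,0,0],[0,0,0,0]]
  jaw: 1.5

```text
clock: 10.0
ee_pos: [0.4536, 0.3772, 0.017]
eef_rot: [0.0, -0.003, 1.0, 0.0]
force: [-0.1, 0.3, 4.6]
gripper_width: 0.0291
grip_force: 30.0
```

Call:
servo_tool:
  deltas:
    - [[0,0,-1,0],[0,0,-3,0],[0,0,-6.5,0],[0,0,-10,0],[0,0,-13.5,0],[0,0,-17,0],[0,0,-19,0],[0,0,-20,0]]

```text
clock: 10.8
ee_pos: [0.4536, 0.3771, 0.2189]
eef_rot: [0.001, -0.003, 1.0, 0.001]
force: [1.0, 1.0, -2.4]
gripper_width: 0.0289
grip_force: 30.0
```

Call:
servo_tool:
  deltas:
    - [[0,-1.5,0,0],[-0.2,-5,0,0],[-0.4,-9.5,0,0],[-0.6,-14,0,0],[-0.8,-18.5,0,0],[-1,-23,0,0],[-1.2,-27,0,0],[-1.4,-31,0,0]]

```text
clock: 11.6
ee_pos: [0.468, 0.0649, 0.2153]
eef_rot: [-0.002, -0.003, 1.0, 0.0]
force: [1.4, 0.2, -1.2]
gripper_width: 0.0292
grip_force: 30.0
```

Call:
servo_tool:
  deltas:
    - [[0,-3.5,0,0],[0,-6,0,0],[0,-7.7,0,0],[0,-8.2,0,0],[0,-8.2,1,0],[0,-8.2,2.5,0],[0,-8.2,4,0],[0,-8.2,4,0]]

```text
clock: 12.4
ee_pos: [0.4685, -0.0136, 0.1743]
eef_rot: [-0.003, -0.004, 1.0, 0.001]
force: [0.4, 0.0, -2.0]
gripper_width: 0.0289
grip_force: 30.0
```

Run:
```python
from h import *
d=grab("side"); save(d,"s7.png",(210,80,330,180),5)
o=get_obs(); print(o["clock"],o["ee_pos"],o["force"])
```

```text
12.45 [ 0.46911232 -0.01387815  0.17557999] [ 0.64459098  0.49772055 -1.69989658]
```

View pics/s7.png

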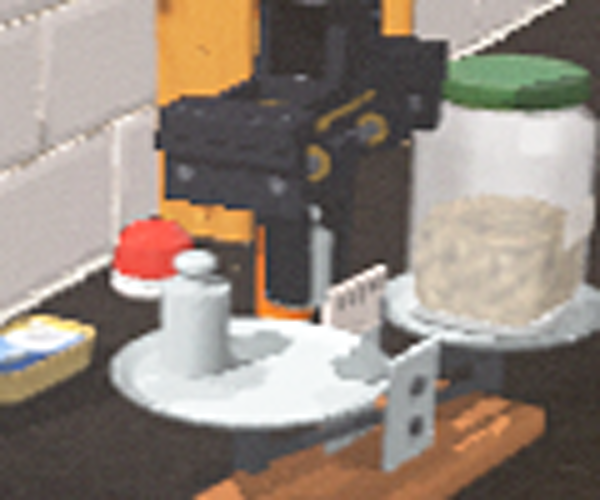

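The medium weight is in the fingers over the near half of the pan, with the large weight clear at (197,310). Lowering to a few mm above the floor, then releasing.

Call:
servo_tool:
  deltas:
    - [[0,0,1,0],[0,0,2,0],[0,0,3,0],[0,0,3.5,0],[0,0,3.8,0],[0,0,4.1,0],[0,0,4.2,0],[0,0,4.2,0]]

```text
clock: 13.25
ee_pos: [0.47, -0.0148, 0.1348]
eef_rot: [0.0, -0.003, 1.0, -0.0]
force: [-0.0, -0.3, -2.0]
gripper_width: 0.029
grip_force: 30.0
```

Call:
servo_tool:
  deltas:
    - [[0,0,0.1,0],[0,0,0.2,0],[0,0,0.2,0],[0,0,0.2,0],[0,0,0.2,0],[0,0,0.2,0],[0,0,0.2,0],[0,0,0.2,0]]

```text
clock: 14.05
ee_pos: [0.4699, -0.0148, 0.1328]
eef_rot: [0.0, -0.003, 1.0, -0.0]
force: [-0.1, 0.2, -1.9]
gripper_width: 0.029
grip_force: 30.0
```

Call:
servo_tool:
  deltas:
    - [[0,0,0,0],[0,0,0,0],[0,0,0,0],[0,0,0,0],[0,0,0,0],[0,0,-0.3,0],[0,0,-0.8,0],[0,0,-1.5,0]]
  jaw: 5

```text
clock: 14.85
ee_pos: [0.4699, -0.0148, 0.1482]
eef_rot: [-0.0, -0.003, 1.0, 0.0]
force: [-0.9, -0.8, 0.2]
gripper_width: 0.0503
grip_force: 0.0
```

Call:
servo_tool:
  deltas:
    - [[0,0,-1.5,0],[0,0,-3.5,0],[0,0,-6,0],[0,0,-8.5,0],[0,0,-11,0],[0,0,-13,0],[0,0,-14,0],[0,0,-14,0]]

```text
clock: 15.65
ee_pos: [0.4701, -0.0148, 0.2889]
eef_rot: [0.001, -0.003, 1.0, -0.0]
force: [0.3, -0.3, -0.4]
gripper_width: 0.05
grip_force: 0.0
```

Call:
servo_tool:
  deltas:
    - [[0,0,0,0],[0,0,0,0],[0,0,0,0],[0,0,0,0],[0,0,0,0],[0,0,0,0],[0,0,0,0],[0,0,0,0]]

```text
clock: 16.45
ee_pos: [0.4699, -0.0148, 0.2878]
eef_rot: [0.0, -0.003, 1.0, -0.0]
force: [0.2, 0.6, -1.1]
gripper_width: 0.0499
grip_force: 0.0
```

Call:
servo_tool:
  deltas:
    - [[0,0,0,0],[0,0,0,0],[0,0,0,0],[0,0,0,0],[0,0,0,0],[0,0,0,0],[0,0,0,0],[0,0,0,0]]

```text
clock: 17.25
ee_pos: [0.4699, -0.0148, 0.2877]
eef_rot: [0.0, -0.003, 1.0, 0.0]
force: [-0.5, -1.0, -0.2]
gripper_width: 0.0501
grip_force: 0.0
```

Call:
servo_tool:
  deltas:
    - [[0,0,0,0],[0,0,0,0],[0,0,0,0],[0,0,0,0],[0,0,0,0],[0,0,0,0],[0,0,0,0],[0,0,0,0]]

```text
clock: 18.05
ee_pos: [0.47, -0.0148, 0.2878]
eef_rot: [0.0, -0.003, 1.0, 0.0]
force: [0.2, 0.4, -0.2]
gripper_width: 0.0503
grip_force: 0.0
```

Run:
```python
from h import *
d=grab("side"); save(d,"s8.png",(210,80,330,180),5)
o=get_obs(); print(o["clock"],o["ee_pos"],o["force"])
P=np.array([dep(d,u,v) for v in range(130,185) for u in range(228,295) if d["depth"][v,u]>0])
m=(np.hypot(P[:,0]-.498,P[:,1]+.015)<.055)&(P[:,2]>.06)
h,e=np.histogram(P[m][:,2],bins=np.arange(.06,.13,.004)); print(list(zip(np.round(e,3),h)))
```

```text
18.1 [ 0.46992431 -0.0148101   0.28774389] [-0.52174708 -0.0319774   0.57734104]
[(np.float64(0.06), np.int64(8)), (np.float64(0.064), np.int64(2)), (np.float64(0.068), np.int64(0)), (np.float64(0.072), np.int64(0)), (np.float64(0.076), np.int64(0)), (np.float64(0.08), np.int64(0)), (np.float64(0.084), np.int64(0)), (np.float64(0.088), np.int64(58)), (np.float64(0.092), np.int64(304)), (np.float64(0.096), np.int64(37)), (np.float64(0.1), np.int64(38)), (np.float64(0.104), np.int64(42)), (np.float64(0.108), np.int64(34)), (np.float64(0.112), np.int64(39)), (np.float64(0.116), np.int64(41)), (np.float64(0.12), np.int64(35)), (np.float64(0.124), np.int64(57))]
```

View pics/s8.png

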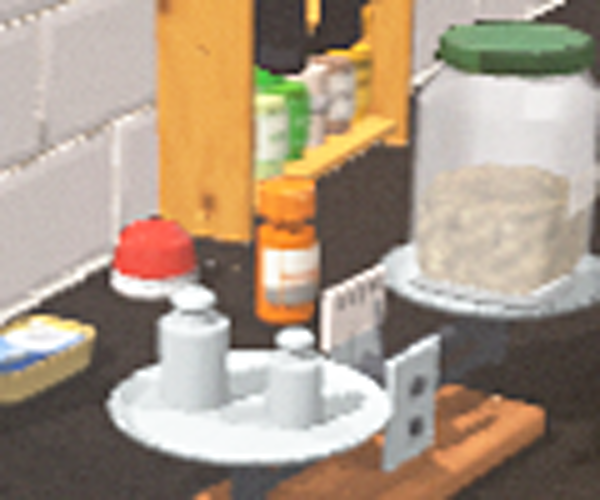

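Both weights stand upright in the pan at (197,350) and (295,380). The floor measures about 0.093, which is level, and it has settled.

```bash
python3 -c "
from station import *
print(hand_in())"
```

```text
the job is handed in; nothing more can be done
None
```

I stood the 400 g and then the 200 g weight upright in the empty pan; the beam floats level (pan floor about 93 mm, 92 mm at level), and I handed the job in at about 18 s of the 61 s allowed.

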